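# Set a double notepad in the stack cutter and wind the clamp down

### The job

Get the glued double notepad ready to be cut in two: push it in until its whole rear edge sits flush against the cutter's back gauge, gently enough that the gauge stays where it is set, then turn the smooth black ball knob clockwise until the clamp bears firmly on the pad, without overtightening it so that it marks the paper. Let go of the knob, and leave the other things on the counter and the cutter where they are.

Things in the scene. Friction and masses are not known exactly. Their poses are not given: they have to be found in the camera images.
- cutter: Light grey stack cutter, fixed, 400 mm square. Origin at counter level under the clamp spindle; x to its rear (away from the robot), y left, z up. Steel bed 60 mm above the counter from x=-235 to +163 mm. A beam crosses it (x=-47 to +37 mm, underside 122, top 180 mm above the counter); the ball knob stands on its middle. Cheeks 105 mm high flank the open front table at y=+-189 mm.
- pad: Glued double notepad, a stiff white block with two blue headings and a red left edge, 210 (x) by 148 (y) by 26 mm, 0.4 to 0.65 kg, origin at the centre of its underside. It lies on the bed, its rear part under the beam, 35 to 70 mm short of the back gauge and up to 0.1 rad askew; it slides with 1 to 2 N. When home its front edge is 135 mm before the spindle axis, on the open front table.
- pad_front (a point): Middle of the pad's front edge face, 13 mm above its underside: where to push (towards +x of the pad).
- pad_rear_left (a point): Rear left corner of the pad (its +x, +y corner), at half its thickness. Flush against the back gauge when its x in the gauge_face frame is 0.
- pad_rear_right (a point): Rear right corner of the pad (its +x, -y corner), at half its thickness. Flush against the back gauge when its x in the gauge_face frame is 0.
- gauge_face (a point): Middle of the front face of the back gauge, an aluminium fence 220 mm wide and 33 mm high on the rear bed behind the beam, 75 mm behind the spindle axis; axes as the cutter's. Only a friction brake holds it: it slides to the rear if pushed with more than about 20 N, which would spoil its setting. A push of 7 to 13 N squares and seats the pad.
- clamp: Dark steel clamp bar under the beam, 200 mm wide, 44 mm deep, origin in the middle of its underside; starts 3 to 8 mm above the pad. The spindle drives it down 2.5 mm per radian of clockwise knob turn (seen from above) through stiff springs: once it touches, each further 0.1 rad adds 15 N. It stays put. Turning takes 0.25 N m plus 0.0025 N m per newton. 30 to 90 N is firm; over 120 N marks it.
- ball (a point): Centre of the ball knob: smooth black ball, 44 mm diameter, off-centre white dot on top, on a 15 mm stem; 243 mm above the counter, 63 mm above the beam's top (bush 12 mm high round the stem's foot). Turns about the vertical, stays at its height; 1.2 to 3.2 rad until the clamp touches. Slippery (friction 0.35): turns only if gripped at its widest part, centred, with 40 N or more.
- pencil: Flat red carpenter's pencil, 120 x 11 x 8 mm, lying on the right side of the cutter's front table. Origin at the centre of its underside. Leave it alone.
- folder: Ivory bone folder, 110 x 20 x 5 mm, lying on the left side of the cutter's front table. Origin at the centre of its underside. Leave it alone.
- trimmed_pad: Finished notepad, 105 x 148 x 24 mm, on the counter to the right. Origin at the centre of its underside. Leave it alone.
- glue: White glue bottle with red cap, 60 mm wide, 130 mm high, to the right. Origin at the centre of its underside. Leave it alone.
- tape: Dark tape dispenser, 150 x 55 mm, 83 mm high, to the left. Origin at the centre of its underside. Leave it alone.
- stamp: Rubber stamp with wooden handle, 60 x 36 mm, 80 mm high, to the left. Origin at the centre of its underside. Leave it alone.
- parcel: Cardboard parcel, 150 x 110 x 90 mm, rear left. Origin at the centre of its underside. Leave it alone.
- mug: Blue mug, 76 mm wide, 90 mm high, rear right. Origin at the centre of its underside. Leave it alone.

How it is judged:
On the way, in this order (a step that is already met when the one before it is completed fails the run):
1. the pad's rear edge is flush against the back gauge while the clamp is still clear of it (x of each of pad_rear_left, pad_rear_right in the frame of gauge_face above -0.002 m and x of gauge_face in the frame of cutter below 0.0765 m and contact force between clamp and pad below 1 N), for 0.2 s.
2. the clamp has been wound down and bears firmly on the pad, which is still flush against the gauge (x of each of pad_rear_left, pad_rear_right in the frame of gauge_face above -0.002 m and contact force between clamp and pad between 30 and 90 N), for 0.2 s.
At the end, for the whole second after the job is handed in: Both rear corners of the pad are within 2 mm of the back gauge's face, the gauge is within 1.5 mm of where it was set, and the clamp presses on the pad with 30 to 90 N by itself, with everything at rest and the robot clear (all of step 2 and x of gauge_face in the frame of cutter below 0.0765 m and linear speed of pad below 0.01 m/s); the robot touches nothing.
It fails at once if the clamp is overtightened on the pad (more than 120 N) (contact force between clamp and pad above 120 N).
It fails at once if the back gauge is pushed more than 1.5 mm off its setting (x of gauge_face in the frame of cutter above 0.0765 m).
It fails at once if a bystander on the counter or on the cutter is moved more than 15 mm (distance of any of pencil, folder, trimmed_pad, glue, tape, stamp, parcel, mug from where it was at the start of the episode above 0.015 m).
It also fails if it takes over 72 s, if anything falls off the work surface, if the arm or the gripper's body presses on something with over 40 N, if the wrist force passes 120 N, or if a joint passes its speed limit or range.

### The arm

A 6-joint arm with a two-finger parallel gripper is mounted at the origin on the work surface. World frame = base frame: x ahead of the robot, y to its left, z up, the work surface at z = 0. Lengths are in m, angles in rad, forces in N, time in s.
With the tool pointing down it reaches from about 0.35 to 0.85 m from the base axis. Payload 8.1 kg.
Tool frame: the origin (TCP) lies at the centre of the arm's flange, where the gripper is bolted on; the fingertips stand 186 mm ahead of it and the grasp point (between the pads) lies 167 mm ahead of it (robot.nose_length is the distance from the TCP to the fingertips, in m); z points along the fingers, x is the direction in which the jaws open and shut, and the axes are right-handed (so a half turn about z gives the same grasp; the last joint's range is limited). The gripper opens to 93 mm and grips with 3 to 60 N. Pads are 15 mm wide; open, the fingers measure 128 mm over their backs; the gripper's body (75 mm by 188 mm) begins 65 mm behind the grasp point.
Start: joints at [1.197, 0.13, 1.488, -0, 1.523, -0.085], TCP at [0.171, 0.575, 0.405] pointing down, gripper open.
Joint ranges: [-2.96, 2.96], [-0.89, 2.26], [0.02, 2.5], [-1.34, 4.48], [0, 2.73], [-2.66, 2.66]. Speed limits (rad/s): [2.39, 2.39, 2.79, 3.14, 3.14, 3.14].

### API

Orientations are given as a rotation vector (axis times angle).
In Python, from plant import robot gives the robot as it stands.
- The arm moves only by the tool arm_command, never from a script. Its argument "motion" is a list of rows, each an object with "slide": the shift along the tool's x, y, z each as a share of 0.4 m, from -1 to 1, a list of three; "turn": the turn, a rotation vector about the tool's x, y, z each as a share of 0.5 rad, from -1 to 1, a list of three. A call has exactly 5 rows; each row shifts and turns the commanded pose from where the row before left it, along the tool's axes as they then stand; what a row does not reach is not made up. A row lasts 1/12 s, in which the tool goes at most 41.7 mm and 7.16 degrees, less where a joint would pass 70% of its speed; a pose out of reach is approached as far as the arm can. A call with a number of a shift or a turn outside -1 to 1 is refused whole. A call with a gripper value outside its range is refused whole. "gripper" is the opening in per cent of the stroke, from 0 (shut) to 100 (fully open), set as the call begins (left out, the last holds). The fingers move at their own pace and stop on an object; "grip_force" is the grip in N (left out, the last holds). Time passes only in rows, so rows that do not move let the fingers close, or fill a call up. It gives the time, the measured TCP pose, the force and the opening at its end, in the units of the state.
- robot.read_state(): the state, without advancing time (a new reading comes with each control period).
- robot.read_camera(name): name is "scene" or "top" or "wrist"; returns a dict with "pixels" (384x512x3 uint8, blue, green, red), "intrinsics" (3x3 intrinsics, pixels), "D" ([k1, k2, p1, p2, k3] as OpenCV has them; the pictures are not rectified), "T" (4x4, takes a point from camera to world coordinates). Camera axes: x right, y down, z forward; pixel columns grow to the right and rows downward; lengths in m; the calibration is good to about 2 mm. A picture is of the moment at which its call begins. There is no depth.
- robot.close_job(): hands the job in, once; it reports no verdict.
The state is a dict: "t": time; "q": joint angles; "dq": joint speeds; "joint_torque": joint torques, N m; "tool_pos": TCP position; "orientation": TCP orientation; "force": force on the tool from outside, world axes, zero at the start; "wrist_torque": the same for the moment, N m; "opening": finger opening in m.
Only numpy, scipy, OpenCV 4.12 (cv2) and the standard library are available. Lean on these libraries where they do the work, as an engineer would, in place of code of your own. Each camera call takes 0.05 s, during which the arm holds its last target.

## Working session

There is one attempt and no reset: what is moved stays moved. The work goes in short steps, Python scripts to look and compute and a tool call to move; the robot and the scene stay as the last step left them, time stands still between calls to the robot, and variables do not carry over. Pictures are saved under pics/ and viewed, and the job is handed in when it is done.

Besides the shell and the picture viewer there is one more tool, called as a command line: name --argument value ..., lists and objects as JSON in quotes. arm_command: Moves the arm, as the interface text tells. Shift numbers are shares of 0.4 m and turn numbers shares of 0.5 rad, none past 1 either way. Its arguments: {"type":"object","properties":{"motion":{"type":"array","items":{"type":"object","properties":{"slide":{"type":"array","items":{"type":"number"}},"turn":{"type":"array","items":{"type":"number"}}}}},"gripper":{"type":"number"},"grip_force":{"type":"number"}},"required":["motion"]}

```bash
mkdir -p pics; ls
python3 - <<'E'
from plant import robot
import cv2,numpy as np
s=robot.read_state(); print({k:np.round(v,4) for k,v in s.items()}, robot.nose_length)
for n in ["scene","top","wrist"]:
    c=robot.read_camera(n); cv2.imwrite(f"pics/{n}0.png",c["pixels"]); np.savez(f"{n}0.npz",**c)
    print(n,np.round(c["intrinsics"],1).tolist(),np.round(c["D"],4),np.round(c["T"],4).tolist())
E
```

```text
pics
{'t': np.float64(0.0), 'q': array([ 1.1966,  0.1311,  1.4892,  0.    ,  1.523 , -0.0854]), 'dq': array([ 0.0003,  0.0017,  0.0002, -0.0009,  0.    , -0.0017]), 'joint_torque': array([ 4.00000e-04, -5.59859e+01, -4.91743e+01,  7.67000e-02,
        3.63000e-02, -0.00000e+00]), 'tool_pos': array([0.1708, 0.5749, 0.4037]), 'orientation': array([ 2.5173e+00,  1.8780e+00, -2.5000e-03]), 'force': array([ 0.3566, -0.3393,  0.3716]), 'wrist_torque': array([-0.0236, -0.0246,  0.0385]), 'opening': np.float64(0.0928)} 0.1861
scene [[484.5, 0.0, 254.3], [0.0, 484.5, 189.5], [0.0, 0.0, 1.0]] [-0.0501  0.      0.      0.      0.    ] [[-0.3309, 0.7757, -0.5374, 1.3298], [0.9437, 0.2682, -0.1938, 0.2794], [-0.0062, -0.5713, -0.8207, 1.401], [0.0, 0.0, 0.0, 1.0]]
top [[456.6, 0.0, 254.6], [0.0, 456.6, 183.3], [0.0, 0.0, 1.0]] [-0.1133  0.      0.      0.      0.    ] [[0.0205, -0.9809, 0.1933, 0.2777], [-0.9998, -0.0196, 0.0065, -0.0359], [-0.0026, -0.1934, -0.9811, 1.5446], [0.0, 0.0, 0.0, 1.0]]
wrist [[328.2, 0.0, 258.4], [0.0, 328.2, 190.9], [0.0, 0.0, 1.0]] [-0.0347  0.      0.      0.      0.    ] [[0.2857, 0.9261, 0.2463, 0.1028], [0.9583, -0.2759, -0.0742, 0.5945], [-0.0008, 0.2572, -0.9664, 0.3822], [0.0, 0.0, 0.0, 1.0]]
```

View pics/scene0.png

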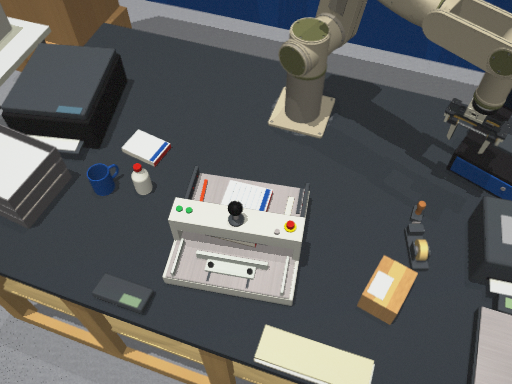

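View pics/top0.png

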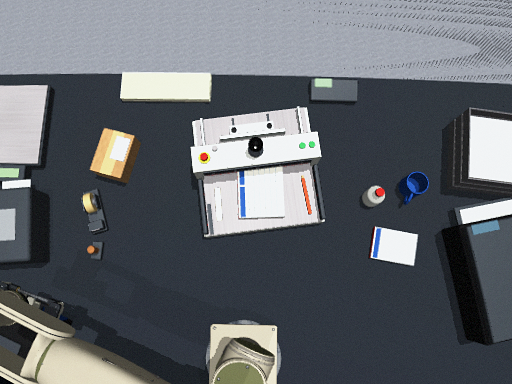

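View pics/wrist0.png

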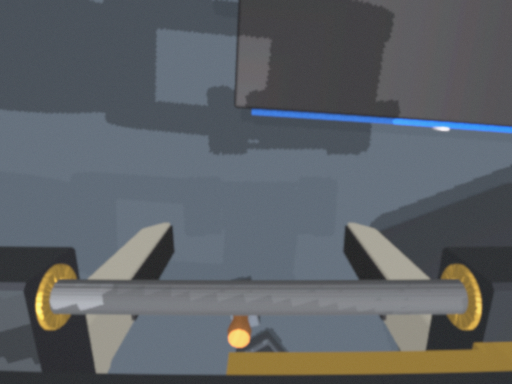

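The scene and top views show the cutter ahead of the robot, with the ball near top (255,147) and the pad's front edge near row 217. The folder is left of the pad and the pencil is right of it. I'll enlarge for corner picks.

```bash
cat > h.py <<'E'
import numpy as np,cv2
def load(n): return dict(np.load(n+'.npz'))
def px2z(c,uv,z):
    uv=np.array(uv,float).reshape(-1,1,2)
    n=cv2.undistortPoints(uv,c['intrinsics'],c['D']).reshape(-1,2)
    d=np.c_[n,np.ones(len(n))]@c['T'][:3,:3].T
    o=c['T'][:3,3]; z=np.broadcast_to(z,(len(n),))
    return o+d*((z-o[2])/d[:,2])[:,None]
def proj(c,P):
    Ti=np.linalg.inv(c['T']); r,_=cv2.Rodrigues(Ti[:3,:3])
    return cv2.projectPoints(np.array(P,float).reshape(-1,1,3),r,Ti[:3,3],c['intrinsics'],c['D'])[0].reshape(-1,2)
def crop(c,u0,v0,w,h,k,fn):
    cv2.imwrite(fn,cv2.resize(c['pixels'][v0:v0+h,u0:u0+w],None,fx=k,fy=k,interpolation=cv2.INTER_CUBIC))
E
python3 - <<'E'
from h import *
crop(load('top0'),180,95,160,150,5,'pics/topc.png') if 0 else crop(load('top0'),180,100,160,150,4,'pics/topc.png')
crop(load('scene0'),155,160,170,150,4,'pics/scenec.png')
E
```

```text
(no output)
```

View pics/topc.png

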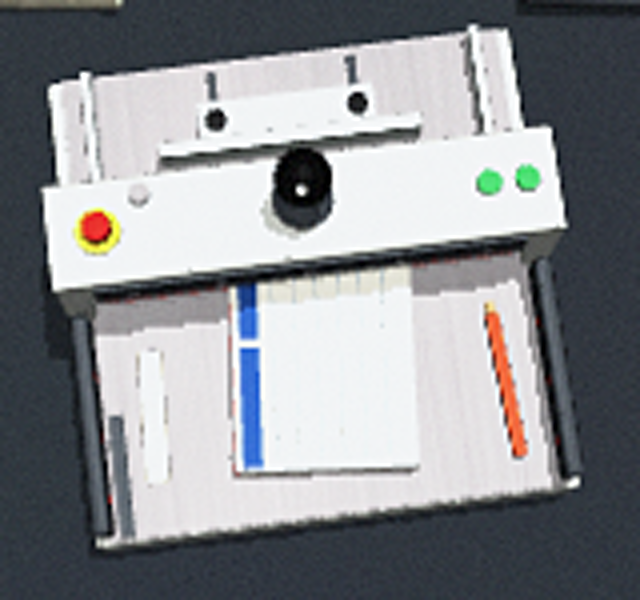

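View pics/scenec.png

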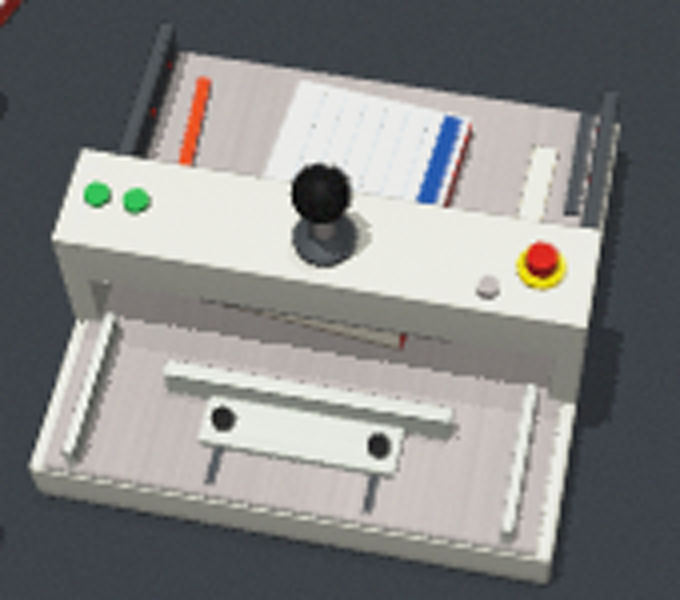

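Run:
```python
from h import *
t=load('top0');s=load('scene0')
T=lambda p:(np.array(p,float)+.5)/4-.5+[180,100]
S=lambda p:(np.array(p,float)+.5)/4-.5+[155,160]
def show(n,c,p,z):
    P=px2z(c,p,z); d=P[0]-P[-1]
    print(n,np.round(P*1000,1).tolist(),'ang',np.round(np.arctan2(d[1],d[0]),4),'len',np.round(np.linalg.norm(d)*1000,1))
show('bedfront',t,T([[98,548],[578,484]]),.06)
show('beam front L,R',t,T([[57,291],[566,227]]),.18)
show('beam rear L,R',t,T([[45,188],[551,128]]),.18)
show('gauge',t,T([[161,155],[421,122]]),.093)
show('pad front L,R',t,T([[234,470],[416,466]]),.086)
show('pad left edge',t,T([[229,290],[234,470]]),.086)
show('blue left edge',t,T([[236,290],[242,470]]),.086)
show('pad right edge',t,T([[409,270],[416,466]]),.086)
show('pad front scene R,L',s,S([[302,81],[471,122]]),.086)
show('ball t',t,T([[302,177]]),.243)
show('ball s',s,S([[321,193]]),.243)
show('beam scene rear r,l',s,S([[57,240],[582,325]]),.18)
show('gauge s R,L topfront',s,S([[168,363],[453,409]]),.093)
show('pencil',t,T([[490,305],[521,456]]),.068)
show('folder',t,T([[150,350],[158,482]]),.065)
# ball segmentation
for n,c,z in(('t',t,.243),('s',s,.243)):
    g=c['pixels'].max(2)
    print(n,px2z(c,[proj(c,[[.6,0,.243]])[0]],z))
```

```text
bedfront [[390.3, 134.2, 60.0], [450.3, -256.1, 60.0]] ang 1.7233 len 394.9
beam front L,R [[576.9, 160.0, 180.0], [635.4, -230.7, 180.0]] ang 1.7193 len 395.1
beam rear L,R [[658.6, 173.3, 180.0], [715.0, -219.8, 180.0]] ang 1.7134 len 397.1
gauge [[712.9, 91.7, 93.0], [745.7, -123.3, 93.0]] ang 1.7221 len 217.4
pad front L,R [[453.3, 24.3, 86.0], [459.4, -121.8, 86.0]] ang 1.6128 len 146.2
pad left edge [[601.1, 32.4, 86.0], [453.3, 24.3, 86.0]] ang 0.0549 len 148.1
blue left edge [[601.3, 26.7, 86.0], [453.4, 17.9, 86.0]] ang 0.0596 len 148.1
pad right edge [[620.9, -114.7, 86.0], [459.4, -121.8, 86.0]] ang 0.044 len 161.6
pad front scene R,L [[458.0, -120.9, 86.0], [451.5, 26.0, 86.0]] ang -1.5265 len 147.1
ball t [[653.0, -26.5, 243.0]] ang 0.0 len 0.0
ball s [[649.4, -25.2, 243.0]] ang 0.0 len 0.0
beam scene rear r,l [[714.8, -211.5, 180.0], [656.3, 174.1, 180.0]] ang -1.4201 len 390.0
gauge s R,L topfront [[742.5, -120.4, 93.0], [708.1, 95.7, 93.0]] ang -1.413 len 218.8
pencil [[596.8, -183.0, 68.0], [471.5, -208.4, 68.0]] ang 0.2002 len 127.9
folder [[553.8, 97.2, 65.0], [444.7, 86.8, 65.0]] ang 0.0951 len 109.7
t [[6.00000000e-01 1.66533454e-16 2.43000000e-01]]
s [[ 6.00000000e-01 -1.11022302e-16  2.43000000e-01]]
```

The cutter yaw comes out near 0.151 rad and the spindle near (0.651, -0.026). The pad's front middle is at about (0.456, -0.048), with a pad yaw near 0.05 rad. So the right corner is nearest the robot and the gap is about 60 mm. I'll push with the open fingers as a two-point straight edge squared to the gauge.

```bash
cat >> h.py <<'E'
from scipy.spatial.transform import Rotation as Ro
def plan(pos,yaw=None,n=None):
    """print rows to a target TCP pos / tool-x yaw (tool down)"""
    from plant import robot
    s=robot.read_state(); R=Ro.from_rotvec(s['orientation']); p=np.array(s['tool_pos'])
    if yaw is None: w=np.zeros(3); Rt=R
    else:
        Rt=Ro.from_matrix(np.array([[np.cos(yaw),np.sin(yaw),0],[np.sin(yaw),-np.cos(yaw),0],[0,0,-1]]).T.reshape(3,3).T.T) if 0 else Ro.from_matrix(np.column_stack([[np.cos(yaw),np.sin(yaw),0],[np.sin(yaw),-np.cos(yaw),0],[0,0,-1]]))
        w=(R.inv()*Rt).as_rotvec()
    d=np.array(pos)-p
    print('cur',p.round(4),'yaw',round(float(np.arctan2(*R.as_matrix()[[1,0],0])),4),'turn shares tot',np.round(w/.5,3),'slide shares tot in CURRENT axes',np.round(R.inv().apply(d)/.4,4),'in TARGET axes',np.round(Rt.inv().apply(d)/.4,4),'min rows',np.linalg.norm(d)/.0417, np.linalg.norm(w)/.125)
E
python3 -c "
from h import *
plan([.42,.3,.37],1.722)
plan([.416,-.0545,.33],1.722)"
```

```text
cur [0.1708 0.575  0.4039] yaw 1.282 turn shares tot [-0.001  0.003 -0.88 ] slide shares tot in CURRENT axes [-0.4815  0.793   0.0854] in TARGET axes [-0.7735  0.5123  0.0848] min rows 8.936828265518495 3.5199966189701644
cur [0.1708 0.575  0.4039] yaw 1.282 turn shares tot [-0.001  0.003 -0.88 ] slide shares tot in CURRENT axes [-1.3337  1.0358  0.1866] in TARGET axes [-1.6481  0.369   0.1848] min rows 16.297481904350157 3.5199966189701644
```

arm_command --motion '[{"turn":[0,0,-0.22]},{"turn":[0,0,-0.22]},{"turn":[0,0,-0.22]},{"turn":[0,0,-0.22]},{"slide":[-0.07,0.05,0.01]}]' --gripper 100

```text
invalid input at $.motion[0]: expected keys slide, turn
```

arm_command --motion '[{"slide":[-0.08,0.05,0.01]},{"slide":[-0.08,0.05,0.01]},{"slide":[-0.08,0.05,0.01]},{"slide":[-0.08,0.05,0.01]},{"slide":[-0.08,0.05,0.01]}]'

```text
invalid input at $.motion[0]: expected keys slide, turn
```

arm_command --motion '[{"slide":[-0.09,0.05,0.01]},{"slide":[-0.09,0.05,0.01]},{"slide":[-0.09,0.0,0.01]},{"slide":[-0.09,0.0,0.01]},{"slide":[-0.09,0,0.01]}]'

```text
invalid input at $.motion[0]: expected keys slide, turn
```

```bash
python3 -c "
from h import *
plan([.416,-.0545,.33],1.722)"
```

```text
cur [0.1708 0.575  0.4039] yaw 1.282 turn shares tot [-0.001  0.003 -0.88 ] slide shares tot in CURRENT axes [-1.3337  1.0358  0.1866] in TARGET axes [-1.6481  0.369   0.1848] min rows 16.297481904350157 3.5199966189701644
```

Both keys are required in every row.

arm_command --motion '[{"slide":[0,0,0],"turn":[0,0,-0.22]},{"slide":[0,0,0],"turn":[0,0,-0.22]},{"slide":[0,0,0],"turn":[0,0,-0.22]},{"slide":[0,0,0],"turn":[0,0,-0.22]},{"slide":[-0.07,0.05,0.01],"turn":[0,0,0]}]' --gripper 100

```text
t: 0.57
tool_pos: [0.1922, 0.5526, 0.4009]
orientation: [-2.033, -2.392, -0.001]
force: [0.7, 0.4, 0.4]
opening: 0.0929
```

arm_command --motion '[{"slide":[-0.08,0.05,0.01],"turn":[0,0,0]},{"slide":[-0.08,0.05,0.01],"turn":[0,0,0]},{"slide":[-0.08,0.05,0.01],"turn":[0,0,0]},{"slide":[-0.08,0.05,0.01],"turn":[0,0,0]},{"slide":[-0.08,0.05,0.01],"turn":[0,0,0]}]'

```text
t: 0.98
tool_pos: [0.3185, 0.4058, 0.3803]
orientation: [2.047, 2.383, -0.0]
force: [0.8, 0.8, -0.1]
opening: 0.0933
```

arm_command --motion '[{"slide":[-0.09,0.04,0.01],"turn":[0,0,0]},{"slide":[-0.09,0.03,0.01],"turn":[0,0,0]},{"slide":[-0.1,0,0.01],"turn":[0,0,0]},{"slide":[-0.1,0,0.01],"turn":[0,0,0]},{"slide":[-0.1,0,0.01],"turn":[0,0,0]}]'

```text
t: 1.4
tool_pos: [0.3743, 0.22, 0.3602]
orientation: [-2.047, -2.383, 0.001]
force: [0.9, -0.2, -0.1]
opening: 0.0928
```

```bash
python3 -c "
from h import *
plan([.416,-.0545,.33],1.722)"
```

```text
cur [0.3743 0.22   0.3602] yaw 1.7222 turn shares tot [-0.001  0.     0.   ] slide shares tot in CURRENT axes [-6.941e-01 -4.000e-04  7.570e-02] in TARGET axes [-6.941e-01 -3.000e-04  7.550e-02] min rows 6.697216467609275 0.0033888348446775964
```

arm_command --motion '[{"slide":[-0.1,0,0.01],"turn":[0,0,0]},{"slide":[-0.1,0,0.01],"turn":[0,0,0]},{"slide":[-0.1,0,0.01],"turn":[0,0,0]},{"slide":[-0.1,0,0.01],"turn":[0,0,0]},{"slide":[-0.1,0,0.01],"turn":[0,0,0]}]'

```text
t: 1.82
tool_pos: [0.4042, 0.0222, 0.3406]
orientation: [2.047, 2.383, 0.001]
force: [0.5, -0.4, 0.3]
opening: 0.0928
```

arm_command --motion '[{"slide":[-0.1,0,0.01],"turn":[0,0,0]},{"slide":[-0.07,0,0.01],"turn":[0,0,0]},{"slide":[0,0,0],"turn":[0,0,0]},{"slide":[0,0,0],"turn":[0,0,0]},{"slide":[0,0,0],"turn":[0,0,0]}]'

```text
t: 2.23
tool_pos: [0.4146, -0.0429, 0.3326]
orientation: [-2.048, -2.381, -0.0]
force: [-0.3, 0.4, -0.1]
opening: 0.0928
```

```bash
python3 -c "
from h import *
from plant import robot
plan([.416,-.0545,.253],1.722)
for n in ['wrist','top']:
    c=robot.read_camera(n); cv2.imwrite(f'pics/{n}1.png',c['pixels']); np.savez(f'{n}1.npz',**c)
"
```

```text
cur [ 0.4146 -0.0429  0.3326] yaw 1.7212 turn shares tot [-0.001 -0.001 -0.002] slide shares tot in CURRENT axes [-0.0294 -0.0009  0.1989] in TARGET axes [-0.0293 -0.001   0.1989] min rows 1.9288894440927007 0.009446179878689847
```

View pics/wrist1.png

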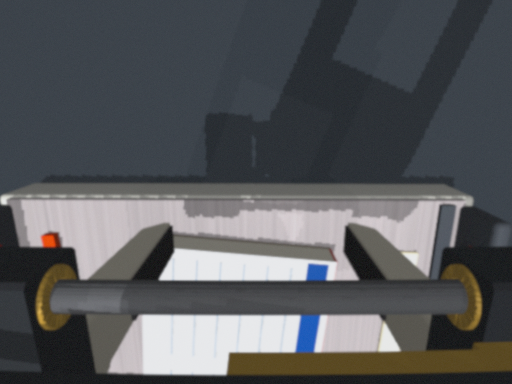

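View pics/top1.png

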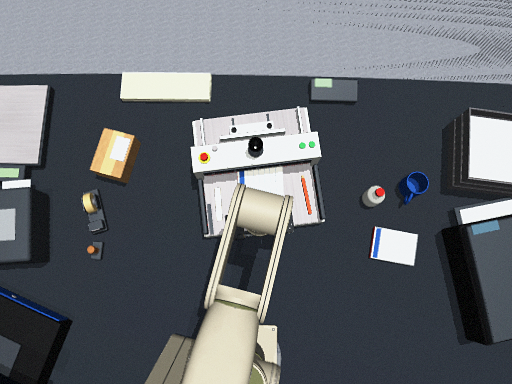

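The wrist view shows the bed's front edge level (row ~195), so the tool yaw matches the cutter. The pad's front edge runs from (173,238) to (333,250), between the fingers. Next I'll lower in front of the pad.

arm_command --motion '[{"slide":[-0.015,-0.005,0.05],"turn":[0,0,0]},{"slide":[0,0,0.06],"turn":[0,0,0]},{"slide":[0,0,0.05],"turn":[0,0,0]},{"slide":[0,0,0.035],"turn":[0,0,0]},{"slide":[0,0,0],"turn":[0,0,0]}]'

```text
t: 2.75
tool_pos: [0.4122, -0.0478, 0.2517]
orientation: [-2.041, -2.382, 0.003]
force: [-1.0, -0.1, -0.9]
opening: 0.0926
```

```bash
python3 -c "
from h import *
from plant import robot
plan([.416,-.0545,.253],1.722)
c0=np.array([.6515,-.026]);
s=robot.read_state(); d=s['tool_pos'][:2]-c0; print('cutter frame',d@[.98862,.15043], d@[-.15043,.98862])
for n in ['wrist']:
    c=robot.read_camera(n); cv2.imwrite(f'pics/{n}2.png',c['pixels']); np.savez(f'{n}2.npz',**c)
"
```

```text
cur [ 0.4122 -0.0478  0.2517] yaw 1.7243 turn shares tot [-0.01  -0.004  0.005] slide shares tot in CURRENT axes [-0.018   0.0067 -0.0034] in TARGET axes [-0.018   0.0067 -0.0033] min rows 0.18733806316097826 0.04578888146634986
cutter frame -0.23980764915869124 0.014462683273162996
```

View pics/wrist2.png

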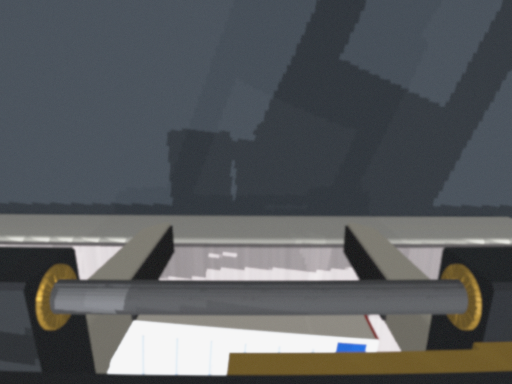

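arm_command --motion '[{"slide":[-0.015,0.01,0],"turn":[0,0,0]},{"slide":[0,0.02,0],"turn":[0,0,0]},{"slide":[0,0.02,0],"turn":[0,0,0]},{"slide":[0,0.02,0],"turn":[0,0,0]},{"slide":[0,0.01,0],"turn":[0,0,0]}]'

```text
t: 3.22
tool_pos: [0.4478, -0.0504, 0.2556]
orientation: [2.047, 2.382, 0.001]
force: [-1.1, 0.4, 0.3]
opening: 0.0929
```

arm_command --motion '[{"slide":[0,0.01,0],"turn":[0,0,0]},{"slide":[0,0.01,0],"turn":[0,0,0]},{"slide":[0,0.01,0],"turn":[0,0,0]},{"slide":[0,0.01,0],"turn":[0,0,0]},{"slide":[0,0.01,0],"turn":[0,0,0]}]'

```text
t: 3.63
tool_pos: [0.4663, -0.0474, 0.2546]
orientation: [-2.047, -2.383, 0.0]
force: [-0.9, 0.2, 0.3]
opening: 0.0929
```

```bash
cat >> h.py <<'E'
def stat():
    from plant import robot
    s=robot.read_state(); c0=np.array([.6515,-.026]);a=np.array([.98862,.15043]);b=np.array([-.15043,.98862])
    d=s['tool_pos'][:2]-c0; f=np.array(s['force'])[:2]; R=Ro.from_rotvec(s['orientation']).as_matrix()
    print('t',round(float(s['t']),2),'cut xy mm',(1e3*d@a).round(1),(1e3*d@b).round(1),'z',round(s['tool_pos'][2]*1e3,1),'F cut',(f@a).round(1),(f@b).round(1),'Fz',round(s['force'][2],1),'Tz',round(s['wrist_torque'][2],3),'yaw',round(float(np.arctan2(R[1,0],R[0,0])),4),'tilt',R[:2,2].round(3),'q6',round(s['q'][5],3),'open',round(float(s['opening']),4))
E
python3 -c "
from h import *
from plant import robot
stat()
for n in ['wrist','scene']:
    c=robot.read_camera(n); cv2.imwrite(f'pics/{n}3.png',c['pixels']); np.savez(f'{n}3.npz',**c)
stat()
"
```

```text
t 3.63 cut xy mm -186.4 6.7 z 254.6 F cut -0.9 0.3 Fz 0.3 Tz 0.013 yaw 1.7219 tilt [-0.  0.] q6 -1.933 open 0.0929
t 3.73 cut xy mm -186.0 6.7 z 254.9 F cut 0.6 0.8 Fz 0.6 Tz -0.05 yaw 1.7221 tilt [0.001 0.   ] q6 -1.933 open 0.0929
```

View pics/wrist3.png

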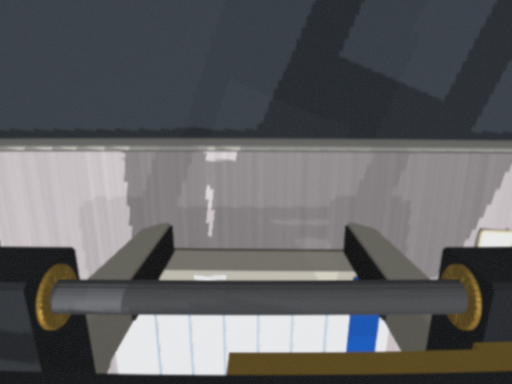

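View pics/scene3.png

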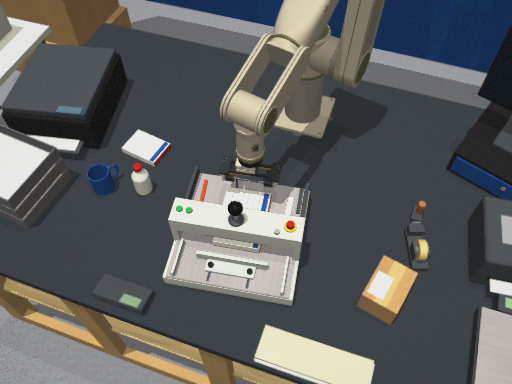

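In the wrist view the pad's front edge is level (row 248, columns 170–345), so the pad is squared. I'll go 28 mm further, then take fine steps under force readings.

arm_command --motion '[{"slide":[0,0.015,0],"turn":[0,0,0]},{"slide":[0,0.015,0],"turn":[0,0,0]},{"slide":[0,0.015,0],"turn":[0,0,0]},{"slide":[0,0.015,0],"turn":[0,0,0]},{"slide":[0,0.008,0],"turn":[0,0,0]}]'

```text
t: 4.15
tool_pos: [0.4938, -0.0433, 0.2548]
orientation: [2.047, 2.383, 0.0]
force: [-1.0, -0.2, 1.3]
opening: 0.0926
```

```bash
python3 -c "
from h import *
from plant import robot
stat()
for n in ['scene','wrist']:
    c=robot.read_camera(n); np.savez(f'{n}4.npz',**c)
    crop(c,155,160,170,150,4,'pics/scene4c.png') if n=='scene' else cv2.imwrite('pics/wrist4.png',c['pixels'])
stat()
"
```

```text
t 4.15 cut xy mm -158.5 6.7 z 254.8 F cut -1.0 -0.0 Fz 1.3 Tz -0.031 yaw 1.7221 tilt [0. 0.] q6 -1.913 open 0.0926
t 4.25 cut xy mm -158.6 6.6 z 254.9 F cut 0.4 0.6 Fz 0.2 Tz -0.061 yaw 1.7222 tilt [0.001 0.   ] q6 -1.913 open 0.0927
```

View pics/scene4c.png

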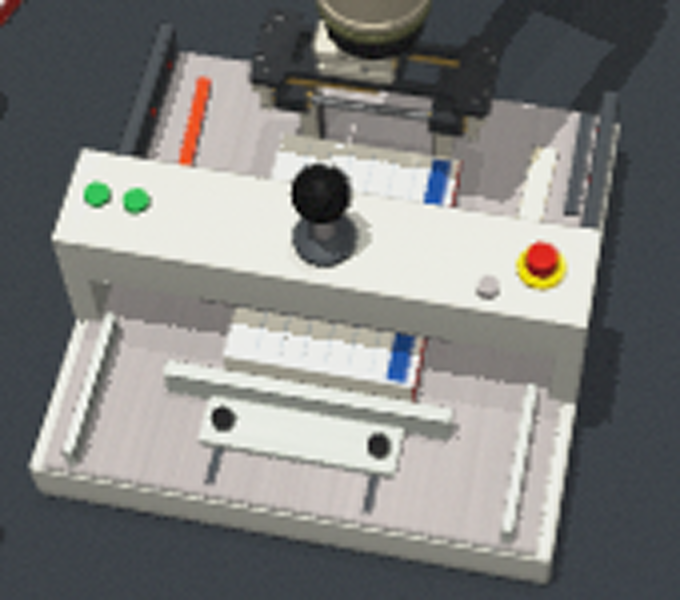

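View pics/wrist4.png

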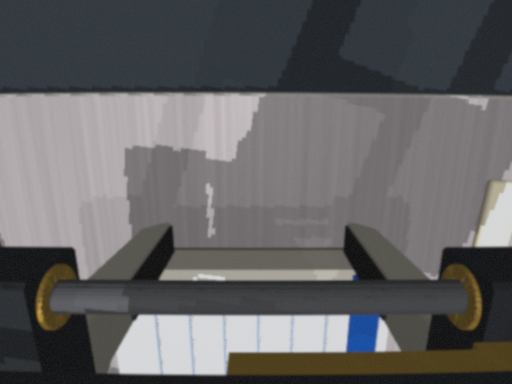

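The pad's rear edge is now visible behind the beam: top corners at about crop (224,358) and (414,392). I'll measure the remaining gap.

Run:
```python
from h import *
s=load('scene4')
S=lambda p:(np.array(p,float)+.5)/4-.5+[155,160]
a=np.array([.98862,.15043])
P=px2z(s,S([[224,358],[414,390]]),.086); G=px2z(s,S([[168,363],[453,409]]),.093)
print((P[:,:2]-[.6515,-.026])@a*1e3,(G[:,:2]-[.6515,-.026])@a*1e3)
```

```text
[60.34901903 60.58028073] [75.78300119 74.28864144]
```

arm_command --motion '[{"slide":[0,0.008,0],"turn":[0,0,0]},{"slide":[0,0.007,0],"turn":[0,0,0]},{"slide":[0,0.006,0],"turn":[0,0,0]},{"slide":[0,0.003,0],"turn":[0,0,0]},{"slide":[0,0.002,0],"turn":[0,0,0]}]'

```text
t: 4.67
tool_pos: [0.5033, -0.0418, 0.2547]
orientation: [-2.047, -2.383, 0.0]
force: [-2.3, -0.7, 0.3]
opening: 0.0929
```

arm_command --motion '[{"slide":[0,0.001,0],"turn":[0,0,0]},{"slide":[0,0.001,0],"turn":[0,0,0]},{"slide":[0,0.001,0],"turn":[0,0,0]},{"slide":[0,0.001,0],"turn":[0,0,0]},{"slide":[0,0,0],"turn":[0,0,0]}]'

```text
t: 5.08
tool_pos: [0.5048, -0.0416, 0.2547]
orientation: [2.047, 2.383, 0.0]
force: [-1.1, 0.3, 0.4]
opening: 0.0932
```

```bash
python3 -c "
from h import *
stat()"
```

```text
t 5.08 cut xy mm -147.4 6.7 z 254.7 F cut -1.1 0.4 Fz 0.4 Tz -0.052 yaw 1.722 tilt [0. 0.] q6 -1.905 open 0.0932
```

arm_command --motion '[{"slide":[0,0.001,0],"turn":[0,0,0]},{"slide":[0,0.001,0],"turn":[0,0,0]},{"slide":[0,0.001,0],"turn":[0,0,0]},{"slide":[0,0,0],"turn":[0,0,0]},{"slide":[0,0,0],"turn":[0,0,0]}]'

```text
t: 5.5
tool_pos: [0.506, -0.0414, 0.2548]
orientation: [2.047, 2.383, 0.0]
force: [-1.1, -0.4, -0.7]
opening: 0.0928
```

arm_command --motion '[{"slide":[0,0.001,0],"turn":[0,0,0]},{"slide":[0,0.001,0],"turn":[0,0,0]},{"slide":[0,0,0],"turn":[0,0,0]},{"slide":[0,0,0],"turn":[0,0,0]},{"slide":[0,0,0],"turn":[0,0,0]}]'

```text
t: 5.92
tool_pos: [0.5068, -0.0413, 0.2547]
orientation: [2.047, 2.383, 0.0]
force: [-0.4, -0.6, -0.2]
opening: 0.0928
```

```bash
python3 -c "
from h import *
stat()"
```

```text
t 5.92 cut xy mm -145.4 6.7 z 254.7 F cut -0.5 -0.5 Fz -0.2 Tz -0.001 yaw 1.7221 tilt [ 0. -0.] q6 -1.904 open 0.0928
```

Still free sliding (under 2 N), so I'll continue in 0.8 mm calls.

arm_command --motion '[{"slide":[0,0.001,0],"turn":[0,0,0]},{"slide":[0,0.001,0],"turn":[0,0,0]},{"slide":[0,0,0],"turn":[0,0,0]},{"slide":[0,0,0],"turn":[0,0,0]},{"slide":[0,0,0],"turn":[0,0,0]}]'

```text
t: 6.33
tool_pos: [0.5074, -0.0412, 0.2547]
orientation: [-2.047, -2.383, 0.0]
force: [-3.0, 0.4, 1.7]
opening: 0.093
```

```bash
python3 -c "
from h import *
from plant import robot
stat()
for n in ['scene','wrist']:
    c=robot.read_camera(n); np.savez(f'{n}5.npz',**c)
    if n=='scene': crop(c,195,235,90,60,8,'pics/scene5c.png')
stat()
"
```

```text
t 6.33 cut xy mm -144.7 6.7 z 254.7 F cut -2.9 0.8 Fz 1.7 Tz -0.038 yaw 1.7219 tilt [-0. -0.] q6 -1.904 open 0.093
t 6.43 cut xy mm -144.7 6.7 z 254.7 F cut -3.2 0.0 Fz 1.7 Tz -0.049 yaw 1.722 tilt [-0. -0.] q6 -1.904 open 0.093
```

View pics/scene5c.png

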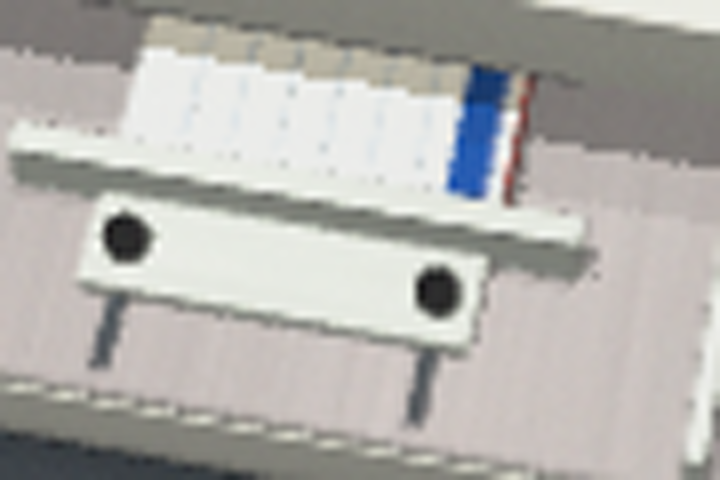

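The force has risen to 3 N and the rear edge meets the fence in the picture. I'll press on in small increments to about 10 N.

arm_command --motion '[{"slide":[0,0.001,0],"turn":[0,0,0]},{"slide":[0,0,0],"turn":[0,0,0]},{"slide":[0,0,0],"turn":[0,0,0]},{"slide":[0,0,0],"turn":[0,0,0]},{"slide":[0,0,0],"turn":[0,0,0]}]'

```text
t: 6.85
tool_pos: [0.5076, -0.0411, 0.2545]
orientation: [-2.047, -2.382, 0.001]
force: [-5.7, -0.9, 2.7]
opening: 0.093
```

```bash
python3 -c "
from h import *
stat()"
```

```text
t 6.85 cut xy mm -144.5 6.7 z 254.5 F cut -5.7 -0.1 Fz 2.7 Tz -0.108 yaw 1.7219 tilt [-0.001 -0.   ] q6 -1.903 open 0.093
```

arm_command --motion '[{"slide":[0,0.001,0],"turn":[0,0,0]},{"slide":[0,0,0],"turn":[0,0,0]},{"slide":[0,0,0],"turn":[0,0,0]},{"slide":[0,0,0],"turn":[0,0,0]},{"slide":[0,0,0],"turn":[0,0,0]}]'

```text
t: 7.27
tool_pos: [0.5078, -0.0411, 0.2544]
orientation: [-2.046, -2.382, 0.002]
force: [-6.6, -0.2, 2.9]
opening: 0.0929
```

```bash
python3 -c "
from h import *
stat()"
```

```text
t 7.27 cut xy mm -144.4 6.7 z 254.4 F cut -6.5 0.8 Fz 2.9 Tz -0.202 yaw 1.7219 tilt [-0.002 -0.   ] q6 -1.903 open 0.0929
```

arm_command --motion '[{"slide":[0,0.001,0],"turn":[0,0,0]},{"slide":[0,0,0],"turn":[0,0,0]},{"slide":[0,0,0],"turn":[0,0,0]},{"slide":[0,0,0],"turn":[0,0,0]},{"slide":[0,0,0],"turn":[0,0,0]}]'

```text
t: 7.68
tool_pos: [0.508, -0.0411, 0.2543]
orientation: [-2.046, -2.381, 0.003]
force: [-8.1, -1.1, 3.1]
opening: 0.093
```

```bash
python3 -c "
from h import *
from plant import robot
stat()
for n in ['scene','wrist']:
    c=robot.read_camera(n); np.savez(f'{n}6.npz',**c)
    if n=='scene': crop(c,195,235,90,60,8,'pics/scene6c.png')
    else: cv2.imwrite('pics/wrist6.png',c['pixels'])
stat()
"
```

```text
t 7.68 cut xy mm -144.2 6.7 z 254.3 F cut -8.2 0.2 Fz 3.1 Tz -0.273 yaw 1.7217 tilt [-0.003 -0.   ] q6 -1.903 open 0.093
t 7.78 cut xy mm -144.2 6.7 z 254.3 F cut -8.1 -0.4 Fz 3.3 Tz -0.25 yaw 1.7218 tilt [-0.003 -0.   ] q6 -1.903 open 0.0929
```

View pics/scene6c.png

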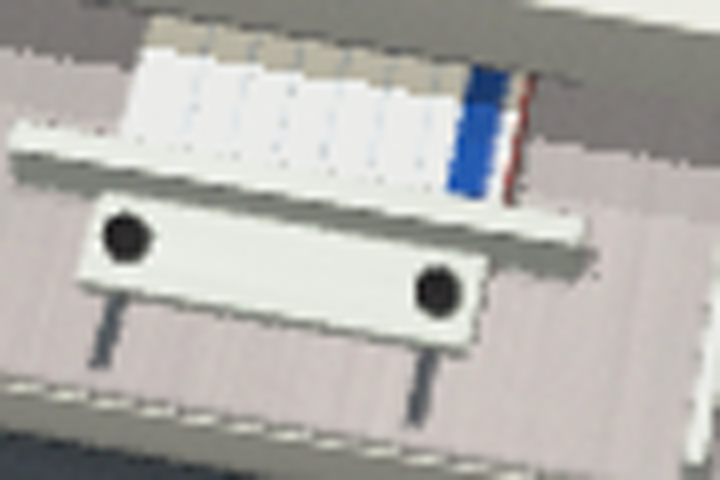

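View pics/wrist6.png

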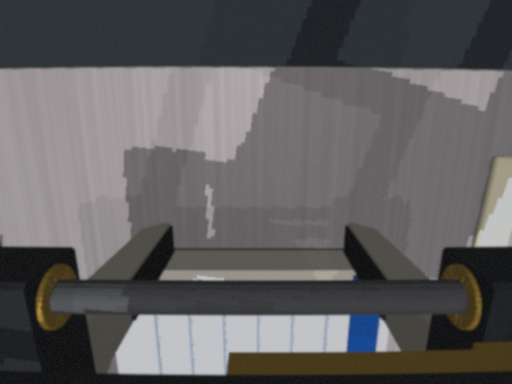

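The force is now 8 N with a moment showing the right finger loaded more. I'll turn the tool slightly clockwise to load the left side as well.

arm_command --motion '[{"slide":[0,0,0],"turn":[0,0,0.006]},{"slide":[0,0,0],"turn":[0,0,0.006]},{"slide":[0,0,0],"turn":[0,0,0]},{"slide":[0,0,0],"turn":[0,0,0]},{"slide":[0,0,0],"turn":[0,0,0]}]'

```text
t: 8.2
tool_pos: [0.508, -0.0408, 0.2542]
orientation: [-2.052, -2.376, 0.002]
force: [-7.9, -0.3, 2.2]
opening: 0.0929
```

```bash
python3 -c "
from h import *
stat()"
```

```text
t 8.2 cut xy mm -144.1 6.9 z 254.2 F cut -7.8 0.9 Fz 2.2 Tz 0.341 yaw 1.7166 tilt [-0.003  0.   ] q6 -1.897 open 0.0929
```

arm_command --motion '[{"slide":[0,0.001,0],"turn":[0,0,-0.006]},{"slide":[0,0,0],"turn":[0,0,0]},{"slide":[0,0,0],"turn":[0,0,0]},{"slide":[0,0,0],"turn":[0,0,0]},{"slide":[0,0,0],"turn":[0,0,0]}]'

```text
t: 8.62
tool_pos: [0.5082, -0.0409, 0.2541]
orientation: [-2.049, -2.377, 0.003]
force: [-9.1, 0.6, 3.8]
opening: 0.0929
```

```bash
python3 -c "
from h import *
stat()"
```

```text
t 8.62 cut xy mm -143.9 6.9 z 254.1 F cut -8.9 1.9 Fz 3.8 Tz -0.351 yaw 1.7187 tilt [-0.003  0.   ] q6 -1.899 open 0.0929
```

The pad was held with the balance swinging either side of centre at 8–9 N, so both corners are seated. Now I'll back off straight and lift.

arm_command --motion '[{"slide":[0,-0.004,0],"turn":[0,0,0]},{"slide":[0,-0.01,0],"turn":[0,0,0]},{"slide":[0,-0.03,0],"turn":[0,0,0]},{"slide":[0,-0.02,-0.03],"turn":[0,0,0]},{"slide":[0,0,-0.09],"turn":[0,0,0]}]'

```text
t: 9.03
tool_pos: [0.4806, -0.0444, 0.2977]
orientation: [-2.045, -2.373, 0.007]
force: [1.0, -0.5, -0.4]
opening: 0.0931
```

arm_command --motion '[{"slide":[0,0,-0.1],"turn":[0,0,0]},{"slide":[0,0,-0.1],"turn":[0,0,0]},{"slide":[0,0,-0.1],"turn":[0,0,0]},{"slide":[0,0,-0.08],"turn":[0,0,0]},{"slide":[0,0,0],"turn":[0,0,0]}]'

```text
t: 9.45
tool_pos: [0.4849, -0.0449, 0.4637]
orientation: [2.043, 2.371, 0.011]
force: [0.7, -1.3, 1.5]
opening: 0.0931
```

```bash
python3 -c "
from h import *
from plant import robot
stat()
for n in ['scene','top','wrist']:
    c=robot.read_camera(n); np.savez(f'{n}7.npz',**c); cv2.imwrite(f'pics/{n}7.png',c['pixels'])
    if n=='scene': crop(c,195,180,90,115,5,'pics/scene7c.png')
plan([.651,-.026,.47],1.721)
"
```

```text
t 9.45 cut xy mm -167.6 6.4 z 463.7 F cut 0.5 -1.4 Fz 1.5 Tz -0.05 yaw 1.7192 tilt [ 0.014 -0.003] q6 -1.917 open 0.0931
cur [ 0.4838 -0.0447  0.4549] yaw 1.7191 turn shares tot [ 0.003  0.001 -0.004] slide shares tot in CURRENT axes [-0.0155  0.4203 -0.0372] in TARGET axes [-0.0163  0.4202 -0.0378] min rows 4.049811810351798 0.020017857680700118
```

View pics/scene7c.png

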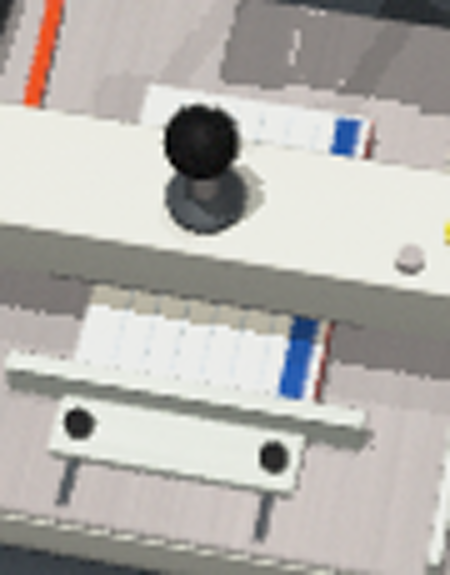

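View pics/top7.png

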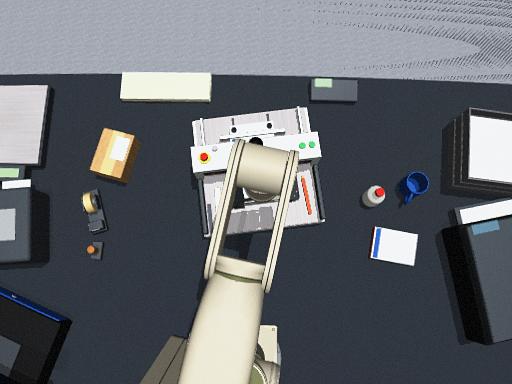

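The pad stays flush after release (scene crop: rear edge on the fence from (78,358) to (320,400)). Next I'll refine the ball's position from both fixed cameras.

Run:
```python
from h import *
from scipy.optimize import minimize,least_squares
# sphere silhouette matching: dark inside / brighter outside on rim, using sampled rim points
obs={}
for n,r0 in (('top0',(653,-26.5)),('scene0',(649.5,-25))):
    c=load(n); g=cv2.GaussianBlur(c['pixels'].max(2).astype(np.float32),(0,0),.6)
    o=c['T'][:3,3]
    def rim(P,R):
        v=P-o; L=np.linalg.norm(v); v=v/L
        a=np.cross(v,[0,0,1]);a/=np.linalg.norm(a); b=np.cross(a,v)
        th=np.linspace(0,2*np.pi,72,endpoint=False)
        return proj(c,P+R*(np.cos(th)[:,None]*a+np.sin(th)[:,None]*b)), th
    def cost(xy):
        P=np.array([xy[0],xy[1],243])/1e3
        s=0
        A=[]
        for R in(.026,.018):
            p,th=rim(P,R); A.append(cv2.remap(g,p[:,0].astype(np.float32)[None],p[:,1].astype(np.float32)[None],cv2.INTER_LINEAR)[0])
        keep=np.sin(th)>-.3   # b points up in image: ignore stem side
        return -np.sum(np.minimum(A[0]-A[1],80)[keep])
    best=min((cost((x,y)),x,y) for x in np.arange(640,664,.5) for y in np.arange(-36,-14,.5)); print(n,best)
    C=np.array([[cost((x,y)),x,y] for x in np.arange(640,664,.5) for y in np.arange(-36,-14,.5)])
    m=C[:,0]<best[0]*.97; print(C[m,1:].mean(0),m.sum())
```

```text
top0 (np.float32(-3424.996), np.float64(653.0), np.float64(-27.0))
[653.21511628 -26.93023256] 86
scene0 (np.float32(-3440.0), np.float64(646.5), np.float64(-28.5))
[650.66086957 -24.95652174] 345
```

View pics/wrist7.png

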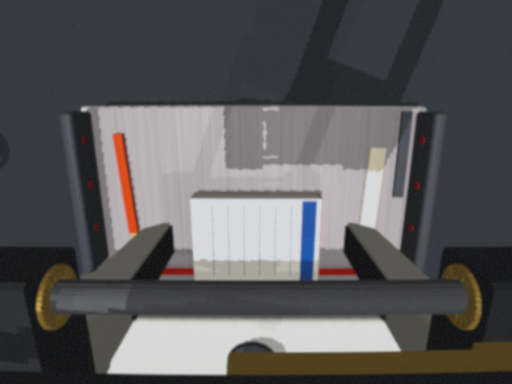

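arm_command --motion '[{"slide":[-0.003,0.06,-0.02],"turn":[0,0,0]},{"slide":[-0.003,0.08,-0.01],"turn":[0,0,0]},{"slide":[-0.003,0.08,-0.005],"turn":[0,0,0]},{"slide":[-0.003,0.08,0],"turn":[0,0,0]},{"slide":[-0.003,0.07,0],"turn":[0,0,0]}]'

```text
t: 10.02
tool_pos: [0.6325, -0.0284, 0.466]
orientation: [-2.049, -2.378, 0.002]
force: [0.7, -0.1, 0.5]
opening: 0.093
```

arm_command --motion '[{"slide":[0,0.05,0],"turn":[0,0,0]},{"slide":[0,0,0],"turn":[0,0,0]},{"slide":[0,0,0],"turn":[0,0,0]},{"slide":[0,0,0],"turn":[0,0,0]},{"slide":[0,0,0],"turn":[0,0,0]}]'

```text
t: 10.43
tool_pos: [0.6501, -0.026, 0.4681]
orientation: [-2.05, -2.379, 0.001]
force: [0.0, -0.4, -0.0]
opening: 0.0929
```

```bash
python3 -c "
from h import *
from plant import robot
stat()
for n in ['wrist']:
    c=robot.read_camera(n); np.savez(f'{n}8.npz',**c); cv2.imwrite(f'pics/{n}8.png',c['pixels'])
plan([.652,-.0262,.41],1.721)
"
```

```text
t 10.43 cut xy mm -1.3 0.3 z 468.1 F cut -0.0 -0.4 Fz -0.0 Tz 0.003 yaw 1.7188 tilt [-0.001  0.   ] q6 -1.837 open 0.0929
cur [ 0.6501 -0.026   0.4686] yaw 1.7187 turn shares tot [-0.001 -0.    -0.005] slide shares tot in CURRENT axes [-0.0012  0.0047  0.1466] in TARGET axes [-0.0012  0.0046  0.1466] min rows 1.4071270060043777 0.01833087359575459
```

View pics/wrist8.png

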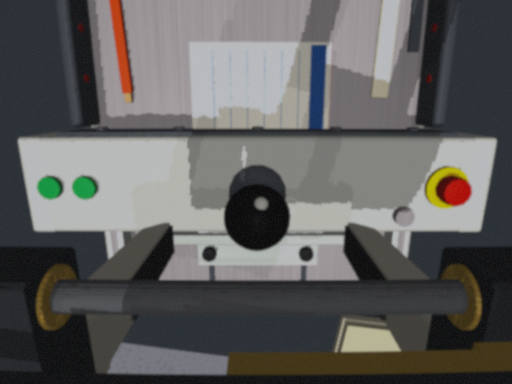

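The wrist view has the ball at (257,216), radius 32, with its white dot at (261,204). I'll compute its position from that.

Run:
```python
from h import *
c=load('wrist8')
print(px2z(c,[[257,216]],.243), px2z(c,[[261,204]],.264))
print(proj(c,[[.652,-.0262,.243]]))
g=c['pixels'];
```

```text
[[ 0.6503477  -0.02741409  0.243     ]] [[ 0.63545464 -0.02718067  0.264     ]]
[[258.46366682 218.61306757]]
```

arm_command --motion '[{"slide":[-0.001,0.003,0.04],"turn":[0,0,0]},{"slide":[0,0,0.05],"turn":[0,0,0]},{"slide":[0,0,0.04],"turn":[0,0,0]},{"slide":[0,0,0.017],"turn":[0,0,0]},{"slide":[0,0,0],"turn":[0,0,0]}]'

```text
t: 10.9
tool_pos: [0.6511, -0.0261, 0.408]
orientation: [-2.049, -2.377, 0.003]
force: [0.2, -0.2, -0.5]
opening: 0.0932
```

arm_command --motion '[{"slide":[0,0,0],"turn":[0,0,0]},{"slide":[0,0,0],"turn":[0,0,0]},{"slide":[0,0,0],"turn":[0,0,0]},{"slide":[0,0,0],"turn":[0,0,0]},{"slide":[0,0,0],"turn":[0,0,0]}]' --gripper 50 --grip_force 55

```text
t: 11.32
tool_pos: [0.6523, -0.026, 0.4109]
orientation: [2.05, 2.379, 0.001]
force: [0.1, 0.4, -0.4]
opening: 0.0641
```

```bash
python3 -c "
from h import *
from plant import robot
stat()
for n in ['wrist']:
    c=robot.read_camera(n); np.savez(f'{n}9.npz',**c); cv2.imwrite(f'pics/{n}9.png',c['pixels'])
plan([.6513,-.0266,.41],1.721)
"
```

```text
t 11.32 cut xy mm 0.7 -0.1 z 410.9 F cut 0.1 0.4 Fz -0.4 Tz 0.034 yaw 1.7191 tilt [ 0.001 -0.   ] q6 -1.837 open 0.0641
cur [ 0.6522 -0.0261  0.4106] yaw 1.719 turn shares tot [ 0.002  0.001 -0.004] slide shares tot in CURRENT axes [-0.001  -0.0025  0.0015] in TARGET axes [-0.001  -0.0025  0.0015] min rows 0.02915860113385495 0.0178821771879918
```

View pics/wrist9.png

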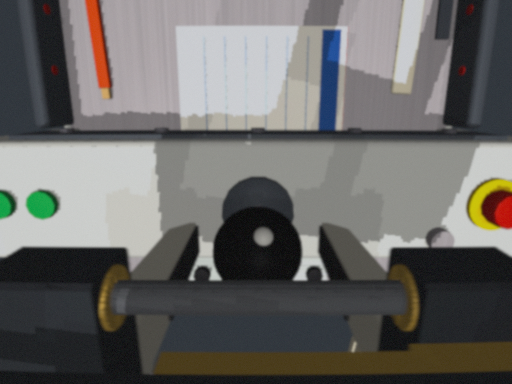

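The ball is at about (257,250), radius 43, midway between the fingers. Checking the tool-y offset numerically.

Run:
```python
from h import *
c=load('wrist9')
print(px2z(c,[[257.5,250]],.243))
g=c['pixels'].max(2)
# fit circle on upper... dark mask
m=(g<38)[200:281,200:315]
print(proj(c,[[.6522,-.0261,.243]]), np.argwhere(m).mean(0)+[200,200])
for P in ([.6513,-.0266,.243],[.6522,-.0261,.243]):
    pass
crop(c,200,165,120,125,5,'pics/w9c.png')
```

```text
[[ 0.65031455 -0.02750273  0.243     ]]
[[259.78600784 253.90297447]] [247.3523215  256.16426063]
```

View pics/w9c.png

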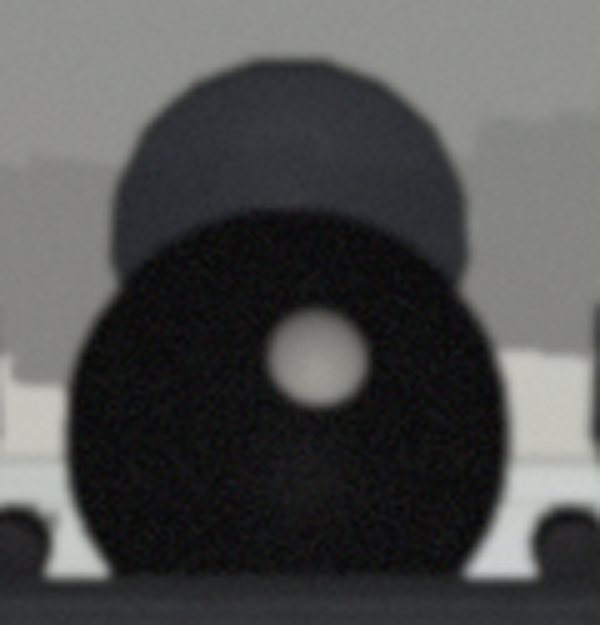

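arm_command --motion '[{"slide":[-0.001,-0.002,0],"turn":[0,0,0]},{"slide":[0,0,0],"turn":[0,0,0]},{"slide":[0,0,0],"turn":[0,0,0]},{"slide":[0,0,0],"turn":[0,0,0]},{"slide":[0,0,0],"turn":[0,0,0]}]' --gripper 0 --grip_force 55

```text
t: 11.78
tool_pos: [0.6514, -0.0268, 0.41]
orientation: [2.051, 2.379, -0.001]
force: [-0.0, -1.8, 0.1]
opening: 0.0427
```

```bash
python3 -c "
from h import *
stat()
"
```

```text
t 11.78 cut xy mm -0.3 -0.8 z 410.0 F cut -0.3 -1.8 Fz 0.1 Tz -0.007 yaw 1.7188 tilt [-0. -0.] q6 -1.838 open 0.0427
```

The grip closed at 42.7 mm. I'll turn 0.5 rad clockwise as a test.

arm_command --motion '[{"slide":[0,0,0],"turn":[0,0,0.1]},{"slide":[0,0,0],"turn":[0,0,0.2]},{"slide":[0,0,0],"turn":[0,0,0.2]},{"slide":[0,0,0],"turn":[0,0,0.2]},{"slide":[0,0,0],"turn":[0,0,0.2]}]'

```text
t: 12.2
tool_pos: [0.6514, -0.0268, 0.41]
orientation: [2.534, 1.856, -0.0]
force: [0.3, -1.9, 0.3]
opening: 0.0424
```

```bash
python3 -c "
from h import *
from plant import robot
stat()
for n in ['wrist','scene']:
    c=robot.read_camera(n); np.savez(f'{n}10.npz',**c)
    if n=='wrist':cv2.imwrite(f'pics/{n}10.png',c['pixels'])
stat()
"
```

```text
t 12.2 cut xy mm -0.3 -0.8 z 410.0 F cut -0.0 -1.9 Fz 0.3 Tz 0.211 yaw 1.264 tilt [ 0.    -0.001] q6 -1.384 open 0.0424
t 12.3 cut xy mm -0.3 -0.8 z 410.0 F cut -0.3 -2.9 Fz -0.0 Tz -0.275 yaw 1.2666 tilt [ 0. -0.] q6 -1.386 open 0.0425
```

View pics/wrist10.png

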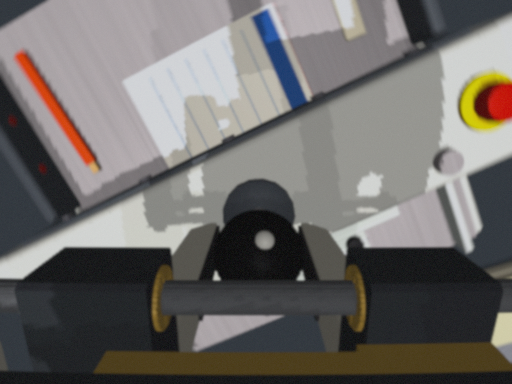

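The dot stays put relative to the fingers, at about (265,240), so the knob turned with the grip by 0.45 rad. Continuing, reading the torque at the end of each moving call.

arm_command --motion '[{"slide":[0,0,0],"turn":[0,0,0.2]},{"slide":[0,0,0],"turn":[0,0,0.2]},{"slide":[0,0,0],"turn":[0,0,0.2]},{"slide":[0,0,0],"turn":[0,0,0.2]},{"slide":[0,0,0],"turn":[0,0,0.2]}]'

```text
t: 12.72
tool_pos: [0.6514, -0.0268, 0.41]
orientation: [2.912, 1.177, -0.0]
force: [0.4, -3.2, 0.7]
opening: 0.0422
```

```bash
python3 -c "
from h import *
stat()
"
```

```text
t 12.72 cut xy mm -0.3 -0.8 z 410.0 F cut -0.1 -3.2 Fz 0.7 Tz 0.183 yaw 0.7681 tilt [ 0.    -0.001] q6 -0.888 open 0.0422
```

arm_command --motion '[{"slide":[0,0,0],"turn":[0,0,0.08]},{"slide":[0,0,0],"turn":[0,0,0.08]},{"slide":[0,0,0],"turn":[0,0,0.08]},{"slide":[0,0,0],"turn":[0,0,0.08]},{"slide":[0,0,0],"turn":[0,0,0.08]}]'

```text
t: 13.13
tool_pos: [0.6514, -0.0269, 0.4099]
orientation: [3.014, 0.885, -0.0]
force: [-0.0, -3.6, 0.0]
opening: 0.0424
```

```bash
python3 -c "
from h import *
stat()
"
```

```text
t 13.13 cut xy mm -0.3 -0.8 z 409.9 F cut -0.6 -3.6 Fz 0.0 Tz 0.263 yaw 0.571 tilt [-0.    -0.001] q6 -0.691 open 0.0424
```

arm_command --motion '[{"slide":[0,0,0],"turn":[0,0,0.08]},{"slide":[0,0,0],"turn":[0,0,0.08]},{"slide":[0,0,0],"turn":[0,0,0.08]},{"slide":[0,0,0],"turn":[0,0,0.08]},{"slide":[0,0,0],"turn":[0,0,0.08]}]'

```text
t: 13.55
tool_pos: [0.6513, -0.0269, 0.41]
orientation: [3.087, 0.579, -0.0]
force: [0.6, -3.0, -0.1]
opening: 0.0426
```

```bash
python3 -c "
from h import *
stat()
"
```

```text
t 13.55 cut xy mm -0.3 -0.8 z 410.0 F cut 0.2 -3.1 Fz -0.1 Tz 0.2 yaw 0.3711 tilt [-0.    -0.001] q6 -0.491 open 0.0426
```

arm_command --motion '[{"slide":[0,0,0],"turn":[0,0,0.08]},{"slide":[0,0,0],"turn":[0,0,0.08]},{"slide":[0,0,0],"turn":[0,0,0.08]},{"slide":[0,0,0],"turn":[0,0,0.08]},{"slide":[0,0,0],"turn":[0,0,0.08]}]'

```text
t: 13.97
tool_pos: [0.6513, -0.0269, 0.41]
orientation: [3.129, 0.268, -0.0]
force: [-0.8, -3.3, 0.7]
opening: 0.0423
```

```bash
python3 -c "
from h import *
stat()
"
```

```text
t 13.97 cut xy mm -0.3 -0.9 z 410.0 F cut -1.3 -3.1 Fz 0.7 Tz 0.198 yaw 0.171 tilt [-0.    -0.001] q6 -0.291 open 0.0423
```

arm_command --motion '[{"slide":[0,0,0],"turn":[0,0,0.08]},{"slide":[0,0,0],"turn":[0,0,0.08]},{"slide":[0,0,0],"turn":[0,0,0.08]},{"slide":[0,0,0],"turn":[0,0,0.08]},{"slide":[0,0,0],"turn":[0,0,0.08]}]'

```text
t: 14.38
tool_pos: [0.6513, -0.0269, 0.41]
orientation: [3.141, -0.046, -0.0]
force: [0.2, -3.3, 0.6]
opening: 0.0424
```

```bash
python3 -c "
from h import *
stat()
"
```

```text
t 14.38 cut xy mm -0.3 -0.9 z 410.0 F cut -0.3 -3.3 Fz 0.6 Tz 0.22 yaw -0.029 tilt [-0.    -0.001] q6 -0.091 open 0.0424
```

```bash
python3 -c "
from h import *
from plant import robot
c=robot.read_camera('wrist'); cv2.imwrite('pics/wrist11.png',c['pixels'])
stat()
"
```

```text
t 14.43 cut xy mm -0.3 -0.9 z 410.0 F cut -1.7 -2.7 Fz 1.2 Tz 0.113 yaw -0.0322 tilt [-0.    -0.001] q6 -0.088 open 0.0425
```

View pics/wrist11.png

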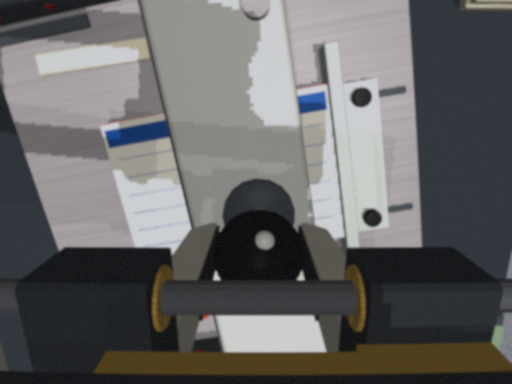

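The dot is still at (265,240) between the fingers, so there is no slip. The pad is against the fence. Continuing.

arm_command --motion '[{"slide":[0,0,0],"turn":[0,0,0.08]},{"slide":[0,0,0],"turn":[0,0,0.08]},{"slide":[0,0,0],"turn":[0,0,0.08]},{"slide":[0,0,0],"turn":[0,0,0.08]},{"slide":[0,0,0],"turn":[0,0,0.08]}]'

```text
t: 14.85
tool_pos: [0.6513, -0.0269, 0.41]
orientation: [3.12, -0.358, -0.0]
force: [-0.1, -4.3, 1.1]
opening: 0.0424
```

```bash
python3 -c "
from h import *
stat()
"
```

```text
t 14.85 cut xy mm -0.3 -0.9 z 410.0 F cut -0.7 -4.2 Fz 1.1 Tz 0.216 yaw -0.2288 tilt [-0.    -0.001] q6 0.109 open 0.0424
```

arm_command --motion '[{"slide":[0,0,0],"turn":[0,0,0.08]},{"slide":[0,0,0],"turn":[0,0,0.08]},{"slide":[0,0,0],"turn":[0,0,0.08]},{"slide":[0,0,0],"turn":[0,0,0.08]},{"slide":[0,0,0],"turn":[0,0,0.08]}]'

```text
t: 15.27
tool_pos: [0.6513, -0.0269, 0.4099]
orientation: [3.069, -0.668, -0.0]
force: [-0.2, -3.1, 0.6]
opening: 0.0423
```

```bash
python3 -c "
from h import *
stat()
"
```

```text
t 15.27 cut xy mm -0.3 -0.9 z 409.9 F cut -0.6 -3.1 Fz 0.6 Tz 0.255 yaw -0.4288 tilt [-0.    -0.001] q6 0.309 open 0.0423
```

arm_command --motion '[{"slide":[0,0,0],"turn":[0,0,0.08]},{"slide":[0,0,0],"turn":[0,0,0.08]},{"slide":[0,0,0],"turn":[0,0,0.08]},{"slide":[0,0,0],"turn":[0,0,0.08]},{"slide":[0,0,0],"turn":[0,0,0.08]}]'

```text
t: 15.68
tool_pos: [0.6513, -0.0269, 0.41]
orientation: [2.987, -0.971, -0.0]
force: [0.1, -3.8, 1.0]
opening: 0.0423
```

```bash
python3 -c "
from h import *
stat()
"
```

```text
t 15.68 cut xy mm -0.3 -0.9 z 410.0 F cut -0.5 -3.8 Fz 1.0 Tz 0.22 yaw -0.6288 tilt [-0.    -0.001] q6 0.509 open 0.0423
```

arm_command --motion '[{"slide":[0,0,0],"turn":[0,0,0.08]},{"slide":[0,0,0],"turn":[0,0,0.08]},{"slide":[0,0,0],"turn":[0,0,0.08]},{"slide":[0,0,0],"turn":[0,0,0.08]},{"slide":[0,0,0],"turn":[0,0,0.08]}]'

```text
t: 16.1
tool_pos: [0.6513, -0.0269, 0.41]
orientation: [2.875, -1.265, -0.0]
force: [-2.4, -3.7, 0.8]
opening: 0.0422
```

```bash
python3 -c "
from h import *
stat()
"
```

```text
t 16.1 cut xy mm -0.3 -0.9 z 410.0 F cut -3.0 -3.3 Fz 0.8 Tz 0.203 yaw -0.8288 tilt [-0.    -0.001] q6 0.709 open 0.0422
```

arm_command --motion '[{"slide":[0,0,0],"turn":[0,0,0.08]},{"slide":[0,0,0],"turn":[0,0,0.08]},{"slide":[0,0,0],"turn":[0,0,0.08]},{"slide":[0,0,0],"turn":[0,0,0.08]},{"slide":[0,0,0],"turn":[0,0,0.08]}]'

```text
t: 16.52
tool_pos: [0.6513, -0.0269, 0.4099]
orientation: [2.734, -1.545, -0.0]
force: [-0.8, -3.1, 0.5]
opening: 0.0423
```

```bash
python3 -c "
from h import *
stat()
"
```

```text
t 16.52 cut xy mm -0.4 -0.8 z 409.9 F cut -1.2 -3.0 Fz 0.5 Tz 0.19 yaw -1.0288 tilt [-0.    -0.001] q6 0.909 open 0.0423
```

arm_command --motion '[{"slide":[0,0,0],"turn":[0,0,0.08]},{"slide":[0,0,0],"turn":[0,0,0.08]},{"slide":[0,0,0],"turn":[0,0,0.08]},{"slide":[0,0,0],"turn":[0,0,0.08]},{"slide":[0,0,0],"turn":[0,0,0.08]}]'

```text
t: 16.93
tool_pos: [0.6513, -0.0269, 0.41]
orientation: [2.566, -1.811, 0.0]
force: [-0.3, -3.8, 0.3]
opening: 0.0425
```

```bash
python3 -c "
from h import *
stat()
"
```

```text
t 16.93 cut xy mm -0.4 -0.8 z 410.0 F cut -0.9 -3.7 Fz 0.3 Tz 0.251 yaw -1.2288 tilt [-0.    -0.001] q6 1.109 open 0.0425
```

arm_command --motion '[{"slide":[0,0,0],"turn":[0,0,0.06]},{"slide":[0,0,0],"turn":[0,0,0.06]},{"slide":[0,0,0],"turn":[0,0,0.06]},{"slide":[0,0,0],"turn":[0,0,0.06]},{"slide":[0,0,0],"turn":[0,0,0.06]}]'

```text
t: 17.35
tool_pos: [0.6512, -0.0269, 0.4099]
orientation: [2.424, -1.997, 0.0]
force: [-1.5, -4.9, 0.5]
opening: 0.0426
```

```bash
python3 -c "
from h import *
from plant import robot
stat()
c=robot.read_camera('wrist'); cv2.imwrite('pics/wrist12.png',c['pixels'])
"
```

```text
t 17.35 cut xy mm -0.4 -0.8 z 409.9 F cut -2.3 -4.6 Fz 0.5 Tz 0.218 yaw -1.3782 tilt [-0.    -0.001] q6 1.259 open 0.0426
```

View pics/wrist12.png

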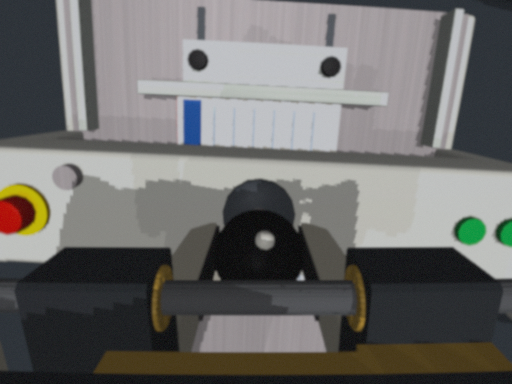

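The dot is unchanged at (265,240) after 3.1 rad, and the pad is flush at the fence. Contact is due soon.

arm_command --motion '[{"slide":[0,0,0],"turn":[0,0,0.06]},{"slide":[0,0,0],"turn":[0,0,0.06]},{"slide":[0,0,0],"turn":[0,0,0.06]},{"slide":[0,0,0],"turn":[0,0,0.06]},{"slide":[0,0,0],"turn":[0,0,0.06]}]'

```text
t: 17.82
tool_pos: [0.6512, -0.0269, 0.4099]
orientation: [2.268, -2.173, 0.0]
force: [-0.8, -3.3, 0.8]
opening: 0.0423
```

```bash
python3 -c "
from h import *
stat()
"
```

```text
t 17.82 cut xy mm -0.4 -0.8 z 409.9 F cut -1.3 -3.2 Fz 0.8 Tz 0.317 yaw -1.5283 tilt [-0.    -0.001] q6 1.409 open 0.0423
```

arm_command --motion '[{"slide":[0,0,0],"turn":[0,0,0.04]},{"slide":[0,0,0],"turn":[0,0,0.04]},{"slide":[0,0,0],"turn":[0,0,0.04]},{"slide":[0,0,0],"turn":[0,0,0.04]},{"slide":[0,0,0],"turn":[0,0,0.04]}]'

```text
t: 18.23
tool_pos: [0.6513, -0.0268, 0.4099]
orientation: [2.154, -2.286, 0.0]
force: [-1.2, -4.8, 1.3]
opening: 0.0422
```

```bash
python3 -c "
from h import *
stat()
"
```

```text
t 18.23 cut xy mm -0.4 -0.8 z 409.9 F cut -1.9 -4.6 Fz 1.3 Tz 0.36 yaw -1.6306 tilt [-0.    -0.001] q6 1.511 open 0.0422
```

Torque has now risen clearly above the 0.22 baseline. One more small step, taken at two points, will estimate the load better.

arm_command --motion '[{"slide":[0,0,0],"turn":[0,0,0.01]},{"slide":[0,0,0],"turn":[0,0,0.01]},{"slide":[0,0,0],"turn":[0,0,0.01]},{"slide":[0,0,0],"turn":[0,0,0.01]},{"slide":[0,0,0],"turn":[0,0,0.01]}]'

```text
t: 18.65
tool_pos: [0.6513, -0.0268, 0.4099]
orientation: [2.126, -2.312, 0.0]
force: [-3.0, -3.9, 1.2]
opening: 0.0424
```

```bash
python3 -c "
from h import *
from plant import robot
stat()
for n in ['wrist']:
    c=robot.read_camera(n); cv2.imwrite('pics/wrist13.png',c['pixels'])
stat()
"
```

```text
t 18.65 cut xy mm -0.4 -0.8 z 409.9 F cut -3.5 -3.4 Fz 1.2 Tz 0.291 yaw -1.6548 tilt [-0.    -0.001] q6 1.535 open 0.0424
t 18.7 cut xy mm -0.4 -0.8 z 409.9 F cut -3.4 -4.8 Fz 1.0 Tz 0.211 yaw -1.6552 tilt [-0.    -0.001] q6 1.536 open 0.0425
```

View pics/wrist13.png

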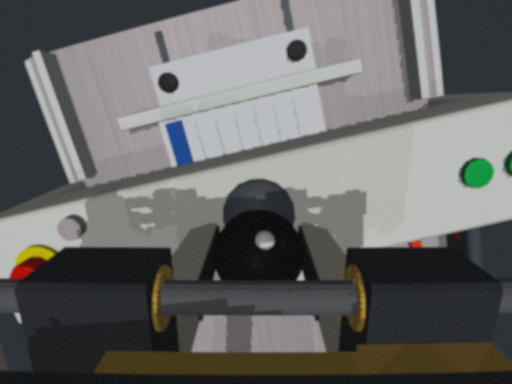

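arm_command --motion '[{"slide":[0,0,0],"turn":[0,0,0]},{"slide":[0,0,0],"turn":[0,0,0]},{"slide":[0,0,0],"turn":[0,0,0]},{"slide":[0,0,0],"turn":[0,0,0.04]},{"slide":[0,0,0],"turn":[0,0,0.04]}]'

```text
t: 19.12
tool_pos: [0.6513, -0.0268, 0.41]
orientation: [2.078, -2.355, 0.0]
force: [-1.6, -4.9, 1.2]
opening: 0.0424
```

```bash
python3 -c "
from h import *
stat()
"
```

```text
t 19.12 cut xy mm -0.4 -0.8 z 410.0 F cut -2.3 -4.6 Fz 1.2 Tz 0.325 yaw -1.6954 tilt [-0.    -0.001] q6 1.576 open 0.0424
```

The estimate is about 55 N ± 8. I'll take a few more moving torque samples with small zero-net back-and-forth turns to firm it up.

arm_command --motion '[{"slide":[0,0,0],"turn":[0,0,-0.06]},{"slide":[0,0,0],"turn":[0,0,-0.06]},{"slide":[0,0,0],"turn":[0,0,0.04]},{"slide":[0,0,0],"turn":[0,0,0.04]},{"slide":[0,0,0],"turn":[0,0,0.04]}]'

```text
t: 19.53
tool_pos: [0.6512, -0.0268, 0.41]
orientation: [2.077, -2.356, 0.0]
force: [-3.0, -4.5, 1.1]
opening: 0.0425
```

```bash
python3 -c "
from h import *
stat()
"
```

```text
t 19.53 cut xy mm -0.4 -0.8 z 410.0 F cut -3.6 -4.0 Fz 1.1 Tz 0.349 yaw -1.6963 tilt [-0.    -0.001] q6 1.577 open 0.0425
```

arm_command --motion '[{"slide":[0,0,0],"turn":[0,0,-0.06]},{"slide":[0,0,0],"turn":[0,0,-0.06]},{"slide":[0,0,0],"turn":[0,0,0.04]},{"slide":[0,0,0],"turn":[0,0,0.04]},{"slide":[0,0,0],"turn":[0,0,0.04]}]'

```text
t: 19.95
tool_pos: [0.6512, -0.0269, 0.4099]
orientation: [2.077, -2.356, 0.0]
force: [-2.7, -4.8, 1.7]
opening: 0.0425
```

```bash
python3 -c "
from h import *
stat()
"
```

```text
t 19.95 cut xy mm -0.4 -0.8 z 409.9 F cut -3.4 -4.3 Fz 1.7 Tz 0.384 yaw -1.6963 tilt [-0.    -0.001] q6 1.577 open 0.0425
```

arm_command --motion '[{"slide":[0,0,0],"turn":[0,0,-0.06]},{"slide":[0,0,0],"turn":[0,0,-0.06]},{"slide":[0,0,0],"turn":[0,0,0.04]},{"slide":[0,0,0],"turn":[0,0,0.04]},{"slide":[0,0,0],"turn":[0,0,0.04]}]'

```text
t: 20.37
tool_pos: [0.6512, -0.0268, 0.41]
orientation: [2.077, -2.356, 0.0]
force: [-2.3, -5.3, 0.8]
opening: 0.0424
```

```bash
python3 -c "
from h import *
stat()
"
```

```text
t 20.37 cut xy mm -0.4 -0.8 z 410.0 F cut -3.1 -4.9 Fz 0.8 Tz 0.297 yaw -1.6962 tilt [-0.    -0.001] q6 1.577 open 0.0424
```

arm_command --motion '[{"slide":[0,0,0],"turn":[0,0,-0.06]},{"slide":[0,0,0],"turn":[0,0,-0.06]},{"slide":[0,0,0],"turn":[0,0,0.04]},{"slide":[0,0,0],"turn":[0,0,0.04]},{"slide":[0,0,0],"turn":[0,0,0.04]}]'

```text
t: 20.78
tool_pos: [0.6512, -0.0268, 0.4099]
orientation: [2.077, -2.356, 0.0]
force: [-2.0, -5.7, 1.1]
opening: 0.0421
```

```bash
python3 -c "
from h import *
stat()
"
```

```text
t 20.78 cut xy mm -0.4 -0.8 z 409.9 F cut -2.8 -5.3 Fz 1.1 Tz 0.385 yaw -1.6963 tilt [-0.    -0.001] q6 1.577 open 0.0421
```

Five samples average 0.348 N·m against a 0.218 baseline, which gives about 52 N. That is well within the band, so I'll release and lift.

arm_command --motion '[{"slide":[0,0,0],"turn":[0,0,0]},{"slide":[0,0,0],"turn":[0,0,0]},{"slide":[0,0,0],"turn":[0,0,0]},{"slide":[0,0,0],"turn":[0,0,0]},{"slide":[0,0,0],"turn":[0,0,0]}]' --gripper 100

```text
t: 21.2
tool_pos: [0.6514, -0.0262, 0.4099]
orientation: [-2.079, 2.355, 0.0]
force: [0.7, -0.1, -0.3]
opening: 0.071
```

arm_command --motion '[{"slide":[0,0,0],"turn":[0,0,0]},{"slide":[0,0,-0.02],"turn":[0,0,0]},{"slide":[0,0,-0.06],"turn":[0,0,0]},{"slide":[0,0,-0.1],"turn":[0,0,0]},{"slide":[0,0,-0.1],"turn":[0,0,0]}]'

```text
t: 21.62
tool_pos: [0.6509, -0.0265, 0.522]
orientation: [2.077, -2.354, -0.004]
force: [0.2, -0.6, 0.8]
opening: 0.0929
```

arm_command --motion '[{"slide":[0,0.08,-0.05],"turn":[0,0,0]},{"slide":[0,0.1,0],"turn":[0,0,0]},{"slide":[0,0.1,0],"turn":[0,0,0]},{"slide":[0,0.1,0],"turn":[0,0,0]},{"slide":[0,0,0],"turn":[0,0,0]}]'

```text
t: 22.03
tool_pos: [0.4949, -0.0065, 0.5426]
orientation: [2.079, -2.355, -0.002]
force: [0.2, 0.0, 0.1]
opening: 0.0926
```

```bash
python3 -c "
from h import *
from plant import robot
stat()
for n in ['scene','top']:
    c=robot.read_camera(n); np.savez(f'{n}14.npz',**c); cv2.imwrite(f'pics/{n}14.png',c['pixels'])
    if n=='scene': crop(c,195,180,90,115,5,'pics/scene14c.png')
    d=cv2.absdiff(c['pixels'],load(n+'0')['pixels']).max(2); cv2.imwrite(f'pics/d{n}.png',(d>40).astype('u1')*255)
"
```

```text
t 22.03 cut xy mm -151.9 42.8 z 542.6 F cut 0.2 -0.0 Fz 0.1 Tz -0.007 yaw -1.6952 tilt [-0.001  0.   ] q6 1.578 open 0.0926
```

View pics/scene14c.png

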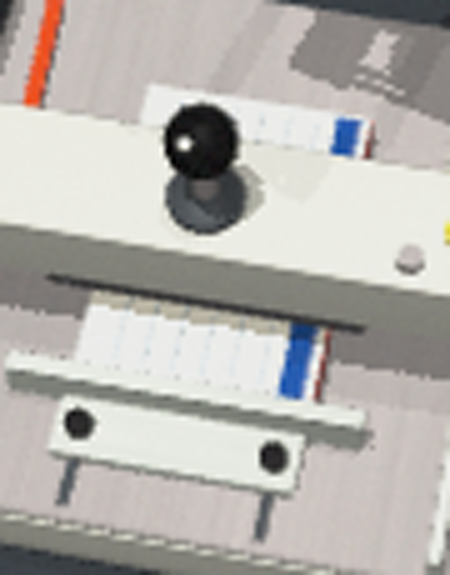

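View pics/top14.png

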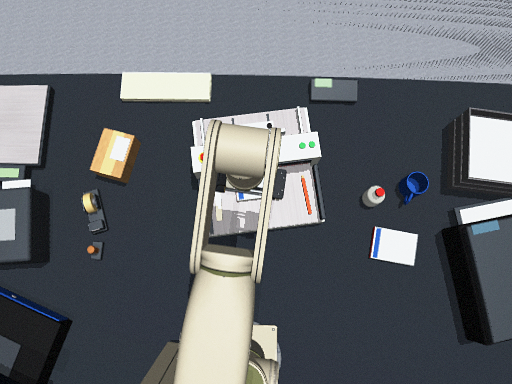

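View pics/scene14.png

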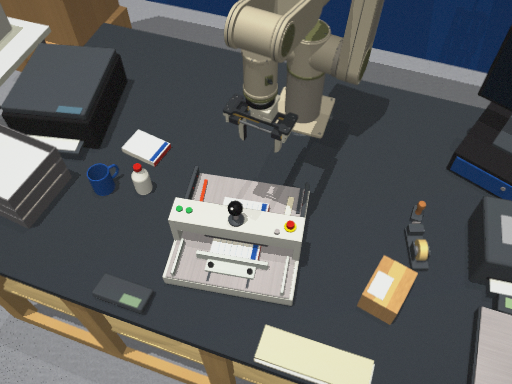

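The clamp bar now shows lowered (dark line at crop (50,275) to (365,330)). The rear edge is on the fence and the bystanders look unmoved. I'll check for sub-pixel gauge motion, then hand in.

```bash
python3 -c "
from h import *
from plant import robot
a,b=[cv2.cvtColor(load(n)['pixels'],cv2.COLOR_BGR2GRAY).astype(np.float32) for n in('scene0','scene14')]
sl=np.s_[258:290,200:262]
print(cv2.phaseCorrelate(a[sl],b[sl]))
sl=np.s_[270:300,165:300]
print(cv2.phaseCorrelate(a[sl],b[sl]))
c=load('scene0');print(proj(c,[[.73,-.02,.093],[.7315,-.02,.093]]))
stat(); print(robot.close_job())
"
```

```text
((0.07780235879745234, 0.05813619000800685), 1.0251849323976785)
((0.5196037365672481, -0.02285651827310531), 1.0064619379573398)
[[229.02663147 256.666636  ]
 [228.84766599 257.09045286]]
t 22.13 cut xy mm -147.8 41.4 z 543.4 F cut -0.0 0.5 Fz -0.2 Tz 0.021 yaw -1.6957 tilt [ 0.003 -0.   ] q6 1.578 open 0.0931
the job is handed in; nothing more can be done
None
```

I handed the job in at t ≈ 22 s. The pad looks flush on the back gauge and the clamp bears on it with an estimated 50–55 N. No verdict was reported.

- **Pushing the pad in:** I pushed it home with the two open fingers squared to the gauge and seated it at 8–9 N. The load swung to both sides as I turned the tool slightly, which fits both rear corners touching. After I backed off, and again after clamping, the scene picture showed the rear edge on the fence.
- **Gauge:** Comparing the gauge in the first and last scene pictures gave a shift of 0.06–0.08 px. The 1.5 mm limit would show as about 0.45 px. A second patch around the gauge, taken mainly on the fixed bed, read 0.5 px sideways. That reading disagrees, but that shift is not in the gauge's sliding direction; I put it down to noise and did not check it further.
- **Knob and clamp:** I gripped the knob once at 55 N and turned it about 3.4 rad clockwise without slipping; the white dot stayed fixed between the fingers. The free-turning torque averaged 0.218 N·m and the final torque 0.348 N·m. Single torque readings scattered by about 0.03 N·m. The torque gives about 52 N, and the angle since contact roughly agrees.
- **At the end:** The knob was released, the arm was clear and the wrist force was about zero. The other things looked unmoved in the last scene and top pictures, judged by eye only; in the top view the arm hid part of the cutter.

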